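# Load the heel moulds into the ratchet clamp

### The arm

A 6-joint arm with a two-finger parallel gripper is mounted at the origin on the work surface. World frame = base frame: x ahead of the robot, y to its left, z up, the work surface at z = 0. Lengths are in m, angles in rad, forces in N, time in s.
With the tool pointing down it reaches from about 0.225 to 0.875 m from the base axis. Payload 3.4 kg.
Tool frame: the origin (TCP) lies between the finger pads; the fingertips stand 11 mm ahead of it and the grasp point (between the pads) lies 8 mm behind it; z points along the fingers, y is the line along which they close (so a half turn about z gives the same grasp; the last joint's range is limited). The gripper opens to 85 mm and grips with 20 to 120 N. Pads are 22 mm wide; open, the fingers measure 114 mm over their backs; the gripper's body (76 mm by 85 mm) begins 54 mm behind the grasp point. The pads swing forward as they close: fully open they stand 13 mm farther back than shut.
Start: joints at [1.001, 0.276, 1.505, -0, 1.361, -0.121], TCP at [0.25, 0.518, 0.242] pointing down, gripper open.
Joint ranges: [-2.89, 2.89], [-0.75, 2.08], [0.22, 2.7], [-1.18, 4.32], [0.11, 2.71], [-2.7, 2.7]. Speed limits (rad/s): [2.57, 2.57, 3.14, 3.14, 3.14, 3.14].

### API

Orientations are given as a 3x3 rotation matrix whose columns are the frame's x, y, z axes.
In Python, from bench import env, fingers, solver, vision gives the robot as it stands. Calls block until the motion is done:
- env.move_pose(position, orientation): joint-space move of the TCP to a pose.
- env.move_l(position, orientation=None, speed=0.15, guard=None): straight line of the TCP; orientation=None keeps the orientation; speed is the mean speed in m/s. With guard (N) it stops when the force on the tool has changed by that much, and returns True; else False.
- env.movej(angles): joint-space move.
- fingers.set_gripper(opening): finger opening in m; the grip force is fixed at half the most; returns when the fingers have stopped.
- env.wait(seconds).
- solver.solve_ik(position, orientation): joint angles nearest the present ones, or None.
- env.get_obs(): the state.
- vision.read_camera(name): name is "scene" or "top"; returns a dict with "frame" (420x560x3 uint8, red, green, blue), "mtx" (3x3 intrinsics, pixels), "world_to_cam" (4x4, takes a point from world to camera coordinates). Camera axes: x right, y up, looking along -z (the intrinsics and any distortion apply to the point x, -y, -z); pixel columns grow to the right and rows downward; lengths in m; the calibration is good to about 2 mm. A picture is of the moment at which its call begins. There is no depth.
A pose or a line that the arm cannot do raises env.IKError and nothing moves.
- env.finish_job(): hands the job in; it is judged then, once.
The state is a dict: "time": time; "joints": joint angles; "joint_vel": joint speeds; "tau": joint torques, N m; "tool_pos": TCP position; "tcp_rot": TCP orientation; "force": force on the tool from outside, world axes, zero at the start; "torque": the same for the moment, N m; "width": finger opening in m; "gripper_force": force on a finger pad.
Only numpy, scipy, OpenCV 4.12 (cv2) and the standard library are available. Lean on these libraries where they do the work, as an engineer would, in place of code of your own. Each camera call takes 0.05 s, during which the arm holds its last target. There are 200 camera calls.

### The job

Get the heel moulds clamped: lift the red holding pawl and throw it right back, wind the ratchet wheel backwards (anticlockwise) until the jaw is fully open, and set every mould flat on the clamp bed in one even row, one centred across each blue strip with its rib along the strip, starting at the yellow end stop and skipping no strip. With all of them in and the jaw still open, drop the pawl back onto the teeth, then wind the wheel clockwise until the jaw holds the row snug against the fence. Leave everything else on the bench where it is.

Things in the scene. Friction and masses are not known exactly. Their poses are not given: they have to be found in the camera images.
- clamp: Ratchet clamp, fixed; place and heading vary. White bed 300 x 180 mm, top 12 mm above the bench, steel fence (22 mm thick, top at 48 mm) along one side. Origin on the bench under the middle of the fence's inner face; x along the fence and the row, y from the fence over the bed to jaw and wheel, z up. Yellow end stop (top at 32 mm) at the bed's -x end. Five blue strips 38 mm wide, 52 mm apart, along y.
- mark1 (a point): Point on the bed top, mid width of blue strip 1 (the one next to the yellow end stop), 40 mm from the fence face: where the centre of a mould lies when it touches the fence
- mark2 (a point): Point on the bed top, mid width of blue strip 2, 40 mm from the fence face: where the centre of a mould lies when it touches the fence
- mark3 (a point): Point on the bed top, mid width of blue strip 3, 40 mm from the fence face: where the centre of a mould lies when it touches the fence
- mark4 (a point): Point on the bed top, mid width of blue strip 4, 40 mm from the fence face: where the centre of a mould lies when it touches the fence
- mark5 (a point): Point on the bed top, mid width of blue strip 5, 40 mm from the fence face: where the centre of a mould lies when it touches the fence
- jaw (a joint): Slide of the green jaw bar (250 mm long, 30 thick, top 46 mm above the bench), m. 0 = fully open, its face 110 mm from the fence face; grows as it closes (gap = 110 mm minus the value); a row of moulds is held at 0.030. Starts at about 0.055 to 0.071, too narrow for a mould. It moves only with the wheel, 18 mm per rad.
- wheel (a joint): Ratchet wheel, upright axis, 132 mm across, 24 brass saw teeth 7.5 mm high on its top face, rad. 0 = jaw fully open (stop); grows turning clockwise seen from above, closing the jaw. With the pawl down it turns clockwise only, clicking (0.262 rad a tooth); with the pawl thrown back it turns both ways. Light friction, a few N at the handle.
- hub (a point): Centre of the wheel on its axis, at the foot of the teeth, 54 mm above the bench
- handle (a point): The wheel's upright red crank handle, 20 mm thick, its sleeve spins freely; 42 mm from the wheel's axis; this point is 115 mm above the bench on the handle's axis, 25 mm below its top (140 mm) and 45 mm above the sleeve's foot
- pawl (a joint): Red holding pawl on a level hinge along the clamp's y, rad. 0 to 0.13 = down, nose among the teeth; grows as it is lifted; 1.57 = upright; past that it falls back by its own weight and rests on a stop at 2.4, thrown back to the clamp's -x side. 90 g, no spring.
- pawl_pivot (a point): Point on the pawl's hinge axis, 70 mm above the bench
- pawl_pin (a point): Grip point on the pawl's lift pin: a level red pin 12 mm thick along the clamp's y, sticking out from the arm away from the wheel, free for 22 mm to each side of this point; 64 mm from the hinge axis. With the pawl down it lies on the clamp's +x side of the hinge, 74 mm above the bench.
- mould1: A wooden heel mould (3 to 5 are there, all alike; an absent one reads None): base 44 (x) x 80 (y) x 22 mm, with a dark grip rib 18 (x) x 60 (y) mm standing on it, up to 51 mm above its underside; about 140 g. Origin: centre of its underside, z up. It starts flat on the bench beside the clamp.
- mould2: A wooden heel mould (3 to 5 are there, all alike; an absent one reads None): base 44 (x) x 80 (y) x 22 mm, with a dark grip rib 18 (x) x 60 (y) mm standing on it, up to 51 mm above its underside; about 140 g. Origin: centre of its underside, z up. It starts flat on the bench beside the clamp.
- mould3: A wooden heel mould (3 to 5 are there, all alike; an absent one reads None): base 44 (x) x 80 (y) x 22 mm, with a dark grip rib 18 (x) x 60 (y) mm standing on it, up to 51 mm above its underside; about 140 g. Origin: centre of its underside, z up. It starts flat on the bench beside the clamp.
- mould4: A wooden heel mould (3 to 5 are there, all alike; an absent one reads None): base 44 (x) x 80 (y) x 22 mm, with a dark grip rib 18 (x) x 60 (y) mm standing on it, up to 51 mm above its underside; about 140 g. Origin: centre of its underside, z up. It starts flat on the bench beside the clamp.
- mould5: A wooden heel mould (3 to 5 are there, all alike; an absent one reads None): base 44 (x) x 80 (y) x 22 mm, with a dark grip rib 18 (x) x 60 (y) mm standing on it, up to 51 mm above its underside; about 140 g. Origin: centre of its underside, z up. It starts flat on the bench beside the clamp.
- pen_cup: Bystander, to be left alone: black pen cup, 100 mm tall. Origin at its underside
- tape_roll: Bystander, to be left alone: flat yellow tape roll, 72 mm across, 24 mm high, lying near the moulds. Origin at its underside
- hammer: Bystander, to be left alone: hammer with a black handle. Origin at its underside
- glue_jar: Bystander, to be left alone: glue jar with a red cap, 90 mm tall. Origin at its underside
- insole: Bystander, to be left alone: flat black insole, about 210 x 75 x 6 mm. Origin at its underside
- heat_gun: Bystander, to be left alone: heat gun standing nose up in its yellow holder, about 205 mm tall. Origin at its underside
Mind the look-alikes: they are no part of the job. What is shaped like the mould3 but pink or white is not meant.

How it is judged:
By the outcome, as a careful person would: the job done as asked, in the order asked, and still so for the second after the job is handed in, with the robot touching nothing.
Of mould1, mould2, mould3, mould4, mould5 only 3 to 5 are there at a start; the rules pass over those that are not, and their reading is None.
At some moment in a run one of mould1, mould2, mould3, mould4, mould5 may be knocked a few centimetres aside while the robot is not near it.
Once in a run the grip may slacken for a moment while it holds something.
It also fails if it takes over 210 s, if anything falls off the work surface, if the arm or the gripper's body presses on something with over 40 N, if the wrist force passes 120 N, or if a joint passes its speed limit or range.

## Working session

There is one attempt and no reset: what is moved stays moved. The work goes in short steps, each a Python script; the robot and the scene stay as the last script left them, time stands still between calls to the robot, and variables do not carry over. Pictures are saved under pics/ and viewed, at most 14 in all, crops included, and the job is handed in when it is done.

```bash
ls; mkdir -p pics
python3 - <<'E'
from bench import env, fingers, solver, vision
import cv2, numpy as np
for n in ["scene","top"]:
    c=vision.read_camera(n); cv2.imwrite(f"pics/{n}0.png",cv2.resize(c["frame"][:,:,::-1],(784,588),interpolation=cv2.INTER_CUBIC))
    print(n,list(c.keys()),c["mtx"].tolist(),np.round(c["world_to_cam"],4).tolist())
o=env.get_obs();print(o["time"],o["tool_pos"],o["tcp_rot"],o["force"])
E
```

```text
pics
scene ['frame', 'mtx', 'world_to_cam'] [[455.6684500661467, 0.0, 286.3800403258599], [0.0, 455.6684500661467, 205.02885153150987], [0.0, 0.0, 1.0]] [[0.856, 0.5168, -0.0139, -0.486], [-0.4174, 0.7067, 0.5712, 0.1672], [0.3051, -0.4832, 0.8207, -1.4707], [0.0, 0.0, 0.0, 1.0]]
top ['frame', 'mtx', 'world_to_cam'] [[502.2390658452863, 0.0, 278.5528256445999], [0.0, 502.2390658452863, 214.81613993976882], [0.0, 0.0, 1.0]] [[0.0217, -0.9998, 0.0024, 0.0033], [0.9982, 0.0218, 0.0567, -0.5403], [-0.0568, 0.0012, 0.9984, -1.6543], [0.0, 0.0, 0.0, 1.0]]
0.1 [0.2492213  0.51767268 0.24152328] [[-9.00984907e-01  4.33849483e-01 -9.07884386e-04]
 [ 4.33850381e-01  9.00983851e-01 -1.39527337e-03]
 [ 2.12650542e-04 -1.65100623e-03 -9.99998614e-01]] [-0.65290332 -0.12743259  0.0423175 ]
```

View pics/scene0.png

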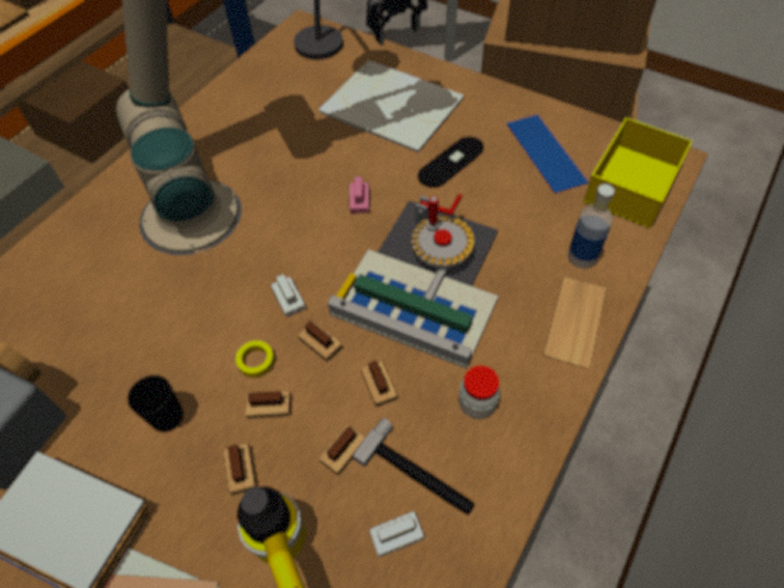

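View pics/top0.png

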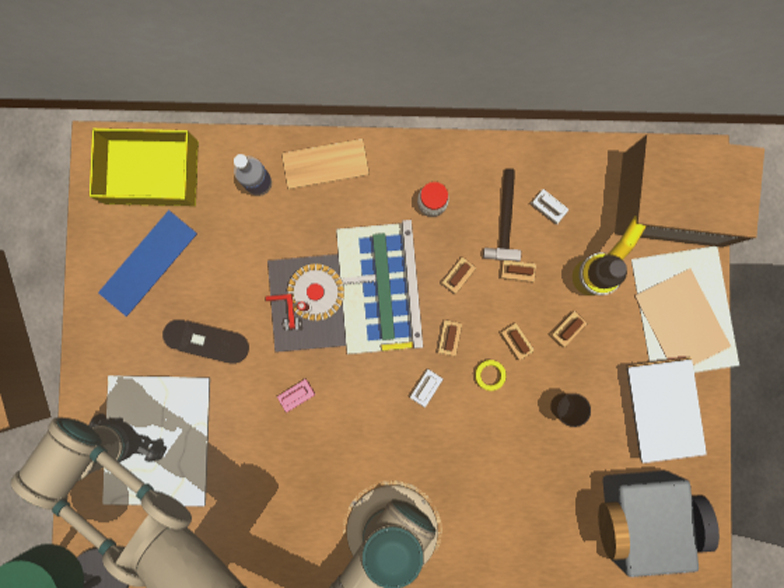

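The top view shows five tan moulds with brown ribs, right of the clamp at about (450-570, 270-340). The fence is at px (412, 285), the end stop at (397, 347), the hub at (316, 292) and the red pawl near (285, 305). The two white moulds and the pink one are decoys.

```bash
cat > h.py <<'E'
from bench import env, fingers, solver, vision
import cv2, numpy as np
def cam(n): return vision.read_camera(n)
def ray(c,px,z):
    W=c["world_to_cam"];R=W[:3,:3];o=-R.T@W[:3,3];K=c["mtx"]
    d=R.T@np.array([(px[0]-K[0,2])/K[0,0],-(px[1]-K[1,2])/K[1,1],-1.])
    return o+d*((z-o[2])/d[2])
def proj(c,p):
    W=c["world_to_cam"];q=W[:3,:3]@np.array(p)+W[:3,3];K=c["mtx"]
    return np.array([K[0,2]+K[0,0]*q[0]/-q[2],K[1,2]-K[1,1]*q[1]/-q[2]])
def crop(c,x0,y0,x1,y1,s,fn):
    cv2.imwrite(fn,cv2.resize(c["frame"][y0:y1,x0:x1,::-1],None,fx=s,fy=s,interpolation=cv2.INTER_CUBIC))
E
python3 - <<'E'
from h import *
t=cam("top");s=cam("scene")
crop(t,185,150,313,258,5.5,"pics/t1.png")
crop(s,230,130,360,260,4.6,"pics/s1.png")
crop(t,300,165,433,285,5,"pics/t2.png")
E
```

```text
(no output)
```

View pics/t1.png

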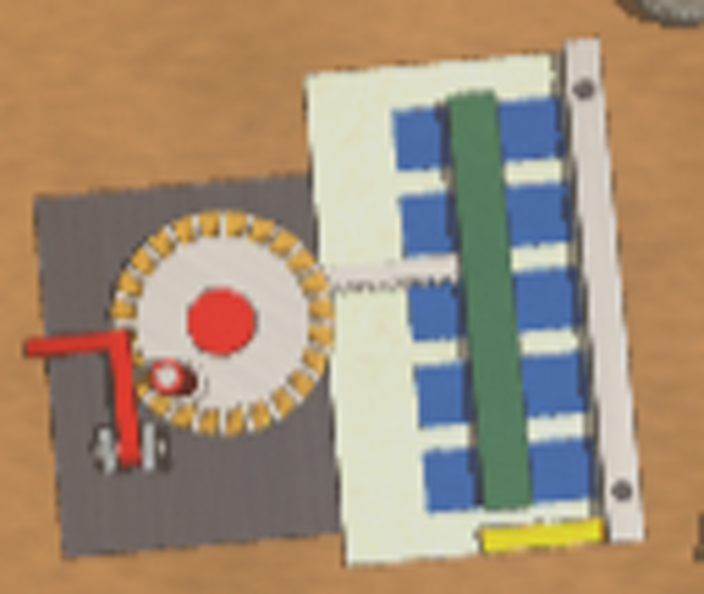

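View pics/s1.png

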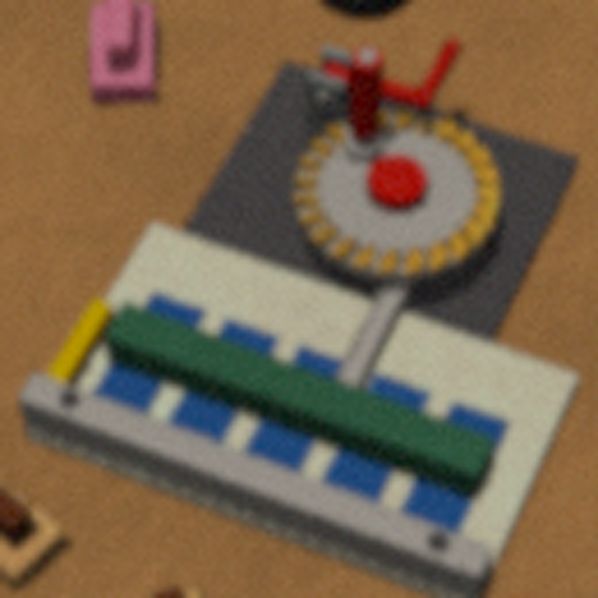

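View pics/t2.png

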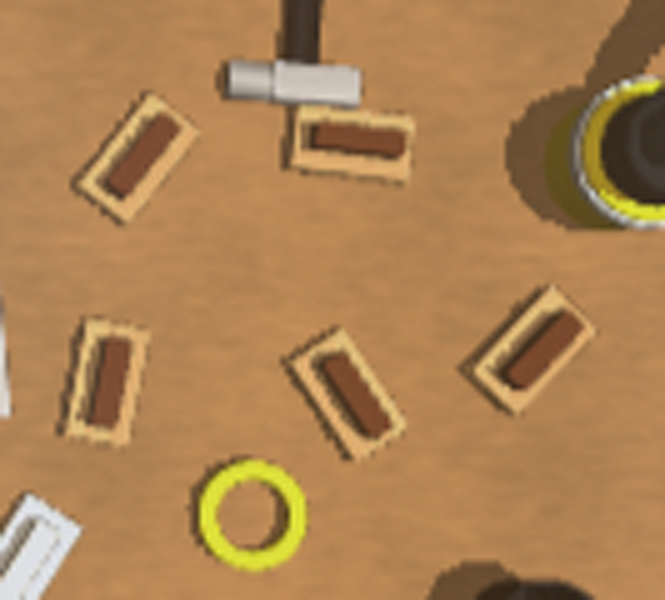

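The crops give these features:
- **t1.png (top):** hub at (222,322), pawl hinge at (129,462), arm corner at (120,340), pin out to (25,348), handle top at (170,377), five blue strips under the green jaw.
- **s1.png (scene):** the pawl is down, with the handle beside it.
- **t2.png (top):** five mould ribs at about (145,155), (357,140), (110,382), (357,395) and (545,350). The hammer head is close to the second one.

```bash
cat >> h.py <<'E'
def hsv(c): return cv2.cvtColor(c["frame"],cv2.COLOR_RGB2HSV)
def comps(m,amin):
    n,l,st,ce=cv2.connectedComponentsWithStats(m.astype(np.uint8)); return [(st[i],ce[i],l==i) for i in range(1,n) if st[i][4]>=amin]
def brown(c):
    H=hsv(c).astype(int);return ((H[...,0]<14)|(H[...,0]>174))&(H[...,1]>90)&(H[...,2]<140)&(H[...,2]>45)
E
python3 - <<'E'
from h import *
t=cam("top");s=cam("scene")
H=hsv(t)
for n,p in dict(rib=(329,196),base=(320,201),bench=(340,215),rib2=(371,193),blue=(280,240),red=(225,208),yel=(284,247),fence=(295,200),bed=(245,180),pin=(196,213),handle=(217,220),green=(275,200)).items(): print(n,t["frame"][p[1],p[0]],H[p[1],p[0]])
# blue strips
for nm,c,box in (("top",t,(240,160,300,250)),("scene",s,(240,190,345,255))):
    h=hsv(c); m=(h[...,0]>100)&(h[...,0]<125)&(h[...,1]>110)
    k=np.zeros_like(m);k[box[1]:box[3],box[0]:box[2]]=1
    for st,ce,l in comps(m&k,12): print(nm,st,np.round(ce,1),np.round(ray(c,ce,.012),4))
for nm,c in (("top",t),("scene",s)):
    for st,ce,l in comps(brown(c),40):
        if st[4]<700:
            r=cv2.minAreaRect(np.argwhere(l)[:,::-1].astype(np.float32)); print(nm,"rib",st[4],np.round(ce,1),np.round(ray(c,ce,.05),3),np.round(r[1],1),round(r[2]))
    h=hsv(c);m=((h[...,0]<6)|(h[...,0]>174))&(h[...,1]>150)&(h[...,2]>100)
    for st,ce,l in comps(m,6): print(nm,"red",st,np.round(ce,1))
E
```

```text
rib [124  75  48] [ 11 156 124]
base [125  95  66] [ 15 120 125]
bench [183 135  84] [ 15 138 183]
rib2 [123  75  48] [ 11 155 123]
blue [ 88 126  95] [ 66  77 126]
red [221  63  53] [  2 194 221]
yel [221 209  49] [ 28 198 221]
fence [212 203 194] [ 15  22 212]
bed [221 224 200] [ 34  27 224]
pin [191  56  43] [  3 198 191]
handle [167  61  50] [  3 179 167]
green [ 85 123  95] [ 68  79 123]
top [276 168  11  11 102] [280.6 173.3] [0.6795 0.0112 0.012 ]
top [257 170   8  11  77] [260.5 174.9] [0.6726 0.0785 0.012 ]
top [277 184  11  11 103] [282.  188.6] [0.6284 0.0055 0.012 ]
top [258 186   9  10  79] [261.8 190.5] [0.6205 0.0726 0.012 ]
top [278 199  11  11 101] [283.4 204.2] [ 5.76e-01 -3.00e-04  1.20e-02]
top [260 201   8  11  74] [263.4 206.4] [0.5675 0.0663 0.012 ]
top [280 214  11  12 104] [284.7 219.6] [ 0.5249 -0.0059  0.012 ]
top [261 217   9  10  80] [264.6 221.5] [0.517 0.061 0.012]
top [281 230  11  11 104] [286.3 235.2] [ 0.4729 -0.0123  0.012 ]
top [262 232   9  11  83] [266.1 237.1] [0.4652 0.0548 0.012 ]
scene [263 195  10   6  32] [267.4 197.3] [0.4655 0.0611 0.012
[... 2194 characters left out ...]
rib 202 [312.3 149.5] [0.504 0.262 0.05 ] [18.2 31.4] 83
scene rib 128 [226.1 237.2] [ 0.457 -0.13   0.05 ] [20.   7.7] 40
scene rib 129 [269.6 267.9] [ 0.607 -0.147  0.05 ] [21.5  6.6] 72
scene rib 62 [342.2 281. ] [ 0.784 -0.085  0.05 ] [27.2 11.6] 15
scene rib 142 [188.5 283.1] [ 0.454 -0.288  0.05 ] [ 6.8 23.1] 86
scene rib 156 [243.2 316. ] [ 0.621 -0.289  0.05 ] [ 8.6 24.2] 42
scene rib 175 [168.  329.8] [ 0.487 -0.409  0.05 ] [23.3  8.5] 81
scene rib 42 [ 77.1 414.8] [ 0.439 -0.655  0.05 ] [ 5.  11.8] 30
scene red [313 139  16  14  59] [321.4 147.5]
scene red [301 143  12   5  24] [306.  144.7]
scene red [310 164  12  11 104] [315.6 168.9]
scene red [332 261  24  24 453] [343.5 272.6]
```

```bash
cat >> h.py <<'E'
def tri(ct,pt,cs,ps):
    A=[];
    a0,a1=ray(ct,pt,0),ray(ct,pt,.2);b0,b1=ray(cs,ps,0),ray(cs,ps,.2)
    da,db=a1-a0,b1-b0
    k=np.linalg.lstsq(np.c_[da,-db],b0-a0,rcond=None)[0]
    p,q=a0+k[0]*da,b0+k[1]*db
    return (p+q)/2,np.linalg.norm(p-q)
TH=.1128;U=np.array([np.cos(TH),np.sin(TH)]);V=np.array([-U[1],U[0]])
E
python3 - <<'E'
from h import *
t=cam("top");s=cam("scene");T=lambda x,y:(185-.5+(x+.5)/5.5,150-.5+(y+.5)/5.5);S=lambda x,y:(230-.5+(x+.5)/4.6,130-.5+(y+.5)/4.6)
uv=lambda p:np.round([p[:2]@U,p[:2]@V],4)
for n,a,b in (("hub",(224.6,208.1),(315.6,168.9)),("handletop",T(168,376),S(369,56)),("pintip",T(25,348),S(453,45)),("arm corner",T(120,338),S(428,97)),("hinge",T(129,462),S(330,68)),("hammerheadend",T(0,0),S(0,0))):
    p,e=tri(t,a,s,b);print(n,np.round(p,4),"gap",round(e,4),"uv",uv(p))
# edges profile along v in top image
F=t["frame"].astype(np.float32)
def prof(u,z,v0,v1):
    vs=np.arange(v0,v1,.001)
    P=np.array([proj(t,[*(u*U+v*V),z]) for v in vs]).astype(np.float32)
    return vs,cv2.remap(F,P[:,:1],P[:,1:],cv2.INTER_LINEAR)[:,0]
for z,lab,v0,v1 in ((.012,"bedfar",.06,.16),(.048,"fence",-.16,-.03)):
  for u in ([.46,.52,.60,.64] if lab=="bedfar" else [.45,.5,.55,.6,.65]):
    vs,c=prof(u,z,v0,v1); g=c.sum(1); d=cv2.GaussianBlur(np.gradient(g).reshape(-1,1),(1,7),0).ravel()
    i=np.argsort(-abs(d)); pk=[]
    for j in i:
        if all(abs(vs[j]-vs[k])>.006 for k in pk): pk.append(j)
        if len(pk)==4: break
    print(lab,u,[(round(vs[k],3),int(d[k]))for k in pk])
# jaw face near-fence edge and far edge at z=.046
for u in [.5,.6]:
    vs,c=prof(u,.046,-.06,.08);m=[v for v,q in zip(vs,c) if q[1]>q[0]+20 and q[1]>q[2]+15]
    print("jaw",u,m[0],m[-1])
# hammer head
h=hsv(s)
E
```

```text
hub [0.555  0.1896 0.0644] gap 0.0005 uv [0.5728 0.1259]
handletop [0.5199 0.2102 0.142 ] gap 0.0021 uv [0.5402 0.1504]
pintip [0.5363 0.3011 0.077 ] gap 0.0009 uv [0.5667 0.2389]
arm corner [0.5446 0.2463 0.083 ] gap 0.0031 uv [0.5689 0.1835]
hinge [0.4738 0.2405 0.0767] gap 0.0051 uv [0.4978 0.1856]
hammerheadend [0.566  0.0923 0.4491] gap 0.3707 uv [0.5728 0.028 ]
bedfar 0.46 [(np.float64(0.068), -71), (np.float64(0.074), 2), (np.float64(0.098), -1), (np.float64(0.159), -1)]
bedfar 0.52 [(np.float64(0.067), -56), (np.float64(0.137), -39), (np.float64(0.153), -28), (np.float64(0.106), -25)]
bedfar 0.6 [(np.float64(0.083), 35), (np.float64(0.064), -17), (np.float64(0.14), 15), (np.float64(0.07), -9)]
bedfar 0.64 [(np.float64(0.068), -47), (np.float64(0.143), -28), (np.float64(0.106), 28), (np.float64(0.126), -26)]
fence 0.45 [(np.float64(-0.09), -64), (np.float64(-0.16), -50), (np.float64(-0.096), 48), (np.float64(-0.105), -46)]
fence 0.5 [(np.float64(-0.091), -61), (np.float64(-0.111), 54), (np.float64(-0.048), -50), (np.float64(-0.081), 47)]
fence 0.55 [(np.float64(-0.089), -54), (np.float64(-0.079), 49), (np.float64(-0.048), -42), (np.float64(-0.111), 32)]
fence 0.6 [(np.float64(-0.091), -69), (np.float64(-0.11), 59), (np.float64(-0.048), -58), (np.float64(-0.081), 50)]
fence 0.65 [(np.float64(-0.049), -54), (np.float64(-0.082), 47), (np.float64(-0.092), -42), (np.float64(-0.112), 38)]
jaw 0.5 -0.045999999999999985 -0.019999999999999962
jaw 0.6 -0.046999999999999986 -0.01899999999999996
```

```bash
cat >> h.py <<'E'
U0,V0=.5722,-.090                      # clamp origin in (U,V)
HUB=np.array([0.,.2159])               # clamp xy
def W(x,y,z): return np.array([*((U0+x)*U+(V0+y)*V),z])
def C(p): return np.array([np.dot(p[:2],U)-U0,np.dot(p[:2],V)-V0,p[2]])
def Rot(yaw): # tool y along yaw, z down
    y=np.array([np.cos(yaw),np.sin(yaw),0]);z=np.array([0,0,-1.]);return np.c_[np.cross(y,z),y,z]
def best(pos,yaw):
    o=[]
    for k in (0,np.pi):
        q=solver.solve_ik(pos,Rot(yaw+k))
        if q is not None:o.append((abs(q[5]),k,q))
    if not o: raise RuntimeError("no ik %s %s"%(pos,yaw))
    return Rot(yaw+min(o,key=lambda a:a[0])[1])
def st(l=""):
    o=env.get_obs();print(l,"t%.1f"%o["time"],"C",np.round(C(o["tool_pos"]),4),"F",np.round([o["force"][:2]@U,o["force"][:2]@V,o["force"][2]],1),"w%.4f"%o["width"],"gf%.1f"%o["gripper_force"]);return o
E
python3 - <<'E'
from h import *
px,py=.567-U0,.220-V0
R=best(W(px,py,.2),TH)
fingers.set_gripper(.045)
env.move_pose(W(px,py,.2),R); st("above")
print(env.move_l(W(px,py,.070),speed=.12,guard=10)); st("down")
c=cam("top");crop(c,170,140,298,248,5.5,"pics/p1.png")
fingers.set_gripper(0); st("grip")
E
```

```text
above t2.3 C [-0.0057  0.3111  0.2002] F [-0.1  0.8 -0.2] w0.0454 gf0.0
False
down t3.5 C [-0.0046  0.3102  0.0708] F [-0.3  0.7  0.1] w0.0452 gf0.0
grip t4.0 C [-0.0054  0.3101  0.0703] F [-1.6  0.3  2.1] w0.0101 gf58.4
```

View pics/p1.png

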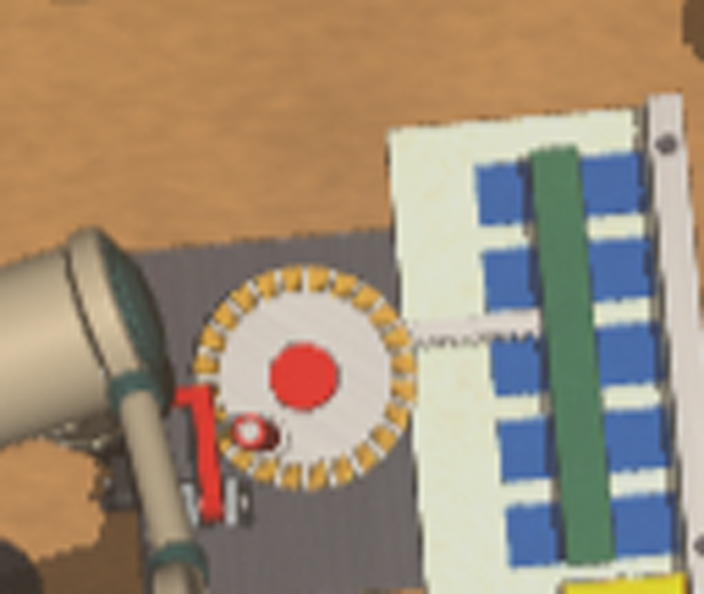

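The gripper covers the pin, the width shows it is held, and there is little side force. I'll follow the arc now.

Run:
```python
from h import *
o=env.get_obs();p=C(o["tool_pos"]);hx=p[0]-.0639;dz=p[2]-.074
for f in list(np.arange(.3,2.45,.24))+[2.42]:
    env.move_l(W(hx+.064*np.cos(f),p[1],.070+.064*np.sin(f)+dz),speed=.08)
    o=st("%.2f"%f)
    if np.linalg.norm(o["force"])>35: print("high");break
```

```text
0.30 t4.3 C [-0.0089  0.3101  0.0858] F [-2.4  0.1  1.8] w0.0100 gf58.7
0.54 t4.7 C [-0.0153  0.3101  0.0997] F [-1.4 -0.   0.8] w0.0092 gf58.8
0.78 t5.0 C [-0.0242  0.3101  0.1119] F [-1.1 -0.6  0.2] w0.0098 gf58.8
1.02 t5.3 C [-0.0354  0.3101  0.1217] F [ 1.1 -0.  -0.6] w0.0098 gf58.9
1.26 t5.7 C [-0.0477  0.3102  0.1285] F [ 4.  -0.4  4.5] w0.0097 gf59.1
1.50 t6.0 C [-0.0624  0.3104  0.1332] F [ 2.6 -2.  15.1] w0.0096 gf58.7
1.74 t6.4 C [-0.0798  0.3103  0.1312] F [-0.5 -1.  11.7] w0.0098 gf62.0
1.98 t6.7 C [-0.095   0.3105  0.1265] F [ 0.1 -0.7 10.6] w0.0096 gf62.1
2.22 t7.0 C [-0.1082  0.3104  0.1174] F [0.7 0.9 4. ] w0.0094 gf63.5
2.42 t7.3 C [-0.1179  0.3108  0.1082] F [1.1 4.  1. ] w0.0100 gf63.2
```

```bash
cat >> h.py <<'E'
HX=-.0692; PY=.3101
RH=.042
def hpos(a,z=.118): return W(HUB[0]+RH*np.cos(a),HUB[1]+RH*np.sin(a),z)
E
python3 - <<'E'
from h import *
fingers.set_gripper(.04); st("rel")
p=C(env.get_obs()["tool_pos"]); env.move_l(W(p[0],p[1],.21),speed=.2)
t=cam("top");crop(t,170,140,298,248,5.5,"pics/p2.png")
a=2.488
R=best(hpos(a,.21),TH)
env.move_pose(hpos(a,.21),R)
print(env.move_l(hpos(a),speed=.12,guard=8)); st("at handle")
fingers.set_gripper(0); st("grip")
E
```

```text
rel t7.8 C [-0.1177  0.3097  0.1083] F [-0.8 -0.3  1.3] w0.0400 gf0.0
False
at handle t9.9 C [-0.0329  0.2418  0.1187] F [ 0.3  0.2 -0.3] w0.0401 gf0.0
grip t10.2 C [-0.0328  0.2416  0.1191] F [-1.5  0.6  4.9] w0.0184 gf58.5
```

View pics/p2.png

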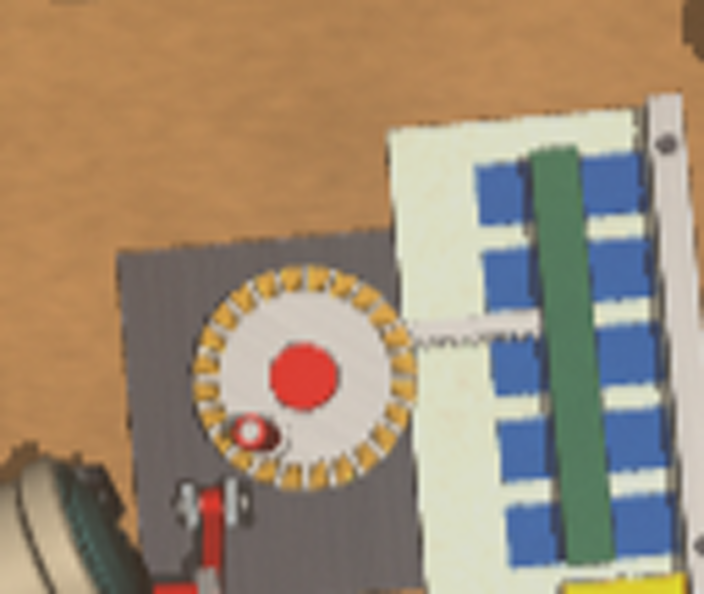

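The pawl now lies thrown back below the hinge, with its arm at (210,540) and pin at (170,590). The handle is gripped, so I'll wind anticlockwise.

```bash
cat >> h.py <<'E'
def wind(a0,a1,lim=25,step=.2,rep=4):
    s=np.sign(a1-a0);n=int(np.ceil(abs(a1-a0)/step));a=a0;F0=None
    for i,b in enumerate(np.linspace(a0,a1,n+1)[1:]):
        env.move_l(hpos(b),speed=.07);o=env.get_obs();f=o["force"]
        tf=-s*(f[:2]@(-np.sin(b)*U+np.cos(b)*V))  # resisting
        rf=f[:2]@(np.cos(b)*U+np.sin(b)*V)
        c=C(o["tool_pos"])-[*HUB,0];a=b
        if i%rep==0 or tf>lim: print("a%.2f meas%.3f tan%.1f rad%.1f w%.3f t%.1f"%(b,np.arctan2(c[1],c[0])%(2*np.pi),tf,rf,o["width"],o["time"]))
        if tf>lim: print("stall");break
    return a
E
python3 - <<'E'
from h import *
a=wind(2.488,2.488+3.5)
a=wind(a,2.488+3.95,lim=18,step=.04,rep=2)
st()
t=cam("top");crop(t,170,140,310,248,5.5,"pics/p3.png")
F=t["frame"].astype(int);m=(F[...,1]>F[...,0]+20)&(F[...,1]>F[...,2]+10)
for st_,ce,l in comps(m[:,:330],60): print(st_,C(ray(t,ce,.046)))
E
```

```text
a2.68 meas2.687 tan-1.5 rad0.5 w0.019 t10.5
a3.46 meas3.489 tan-1.5 rad-0.3 w0.019 t11.5
a4.24 meas4.278 tan-1.7 rad-2.0 w0.019 t12.6
a5.02 meas5.050 tan-1.0 rad-2.4 w0.018 t13.7
a5.79 meas5.817 tan-1.0 rad-0.4 w0.018 t14.7
a6.03 meas6.029 tan-0.8 rad0.3 w0.018 t15.2
a6.10 meas6.096 tan-0.8 rad1.4 w0.018 t15.8
a6.18 meas6.169 tan0.3 rad0.9 w0.018 t16.2
a6.25 meas6.244 tan1.7 rad0.7 w0.019 t16.8
a6.33 meas0.017 tan2.6 rad-0.0 w0.019 t17.2
a6.40 meas0.023 tan9.3 rad0.0 w0.018 t17.8
 t18.0 C [0.0428 0.2171 0.1191] F [  0.9 -13.3   6.4] w0.0182 gf59.0
[246 169  15  76 649] [0.00022344 0.1253178  0.046     ]
[  0 400  41  20 637] [-0.58380719  0.93086376  0.046     ]
```

The jaw is fully open: its centre reads y = 0.125, where 0.110 + 0.015 is expected. Next are the moulds.

```bash
cat >> h.py <<'E'
def ribs(c):
    out=[]
    for s_,ce,l in comps(brown(c),70):
        if s_[4]>135: continue
        (w,h)=sorted(cv2.minAreaRect(np.argwhere(l)[:,::-1].astype(np.float32))[1])
        if not(4<w<8 and 14<h<22): continue
        z=.05; p=ray(c,ce,z)
        if C(p)[1]>-.03: z=.062; p=ray(c,ce,z)
        if not (.2<p[0]<.85 and -.75<p[1]<.15): continue
        q=np.array([ray(c,x[::-1],z)[:2] for x in np.argwhere(l)]);q=q-q.mean(0)
        v=np.linalg.svd(q,full_matrices=False)[2][0]
        out.append((p,np.arctan2(v[1],v[0])%np.pi))
    return out
def free(): return [r for r in ribs(cam("top")) if C(r[0])[1]<-.06 or not -.16<C(r[0])[0]<.16]
def pick(p,yaw,op=.036):
    R=best([p[0],p[1],.17],yaw-np.pi/2)
    fingers.set_gripper(op)
    env.move_pose([p[0],p[1],.17],R)
    hit=env.move_l([p[0],p[1],.039],speed=.15,guard=8)
    if hit: st("HIT")
    fingers.set_gripper(0);o=st("gripped");zg=o["tool_pos"][2]
    env.move_l([p[0],p[1],.17],speed=.15);env.wait(.2);o=st("lifted")
    return zg,o["width"]
def place(i,zg,y=.048):
    x=(i-3)*.052
    R=best(W(x,y,.17),TH)
    env.move_pose(W(x,y,.17),R); o=st("over")
    env.move_l(W(x,y,zg+.012+.012),speed=.15)
    hit=env.move_l(W(x,y,zg+.012-.001),speed=.03,guard=5); st("low hit %s"%hit)
    fingers.set_gripper(.036); env.move_l(W(x,y,.17),speed=.2)
E
python3 - <<'E'
from h import *
fingers.set_gripper(.04); p=C(env.get_obs()["tool_pos"]);env.move_l(W(p[0],p[1],.2),speed=.2)
f=free()
for r in f: print(np.round(r[0],3),round(r[1],2))
r=min(f,key=lambda r:np.linalg.norm(r[0][:2]))
zg,w=pick(*r)
if w>.012: place(1,zg)
print([ (np.round(C(q[0]),4),round(q[1]-TH-np.pi/2,3)) for q in ribs(cam("top"))])
crop(cam("top"),230,140,440,280,3.6,"pics/m1.png")
E
```

```text
[ 0.604 -0.144  0.05 ] 2.49
[ 0.617 -0.286  0.05 ] 1.5
[ 0.483 -0.407  0.05 ] 2.38
[ 0.456 -0.126  0.05 ] 2.95
[ 0.452 -0.287  0.05 ] 0.62
gripped t21.9 C [-0.1325 -0.0872  0.04  ] F [-0.5  0.3  5.7] w0.0169 gf59.4
lifted t23.1 C [-0.1338 -0.0865  0.1691] F [ 0.3 -0.3 -1.7] w0.0167 gf58.6
over t24.5 C [-0.104   0.0478  0.1699] F [ 0.3 -0.4 -2.3] w0.0169 gf58.5
low hit True t25.8 C [-0.1038  0.0479  0.052 ] F [-0.1 -0.3  3.3] w0.0168 gf59.4
[(array([ 0.012 , -0.1216,  0.05  ]), np.float64(0.818)), (array([ 0.0092, -0.2638,  0.05  ]), np.float64(-0.184)), (array([-0.1384, -0.3691,  0.05  ]), np.float64(0.7)), (array([-0.16  , -0.2945,  0.05  ]), np.float64(-1.095))]
```

View pics/m1.png

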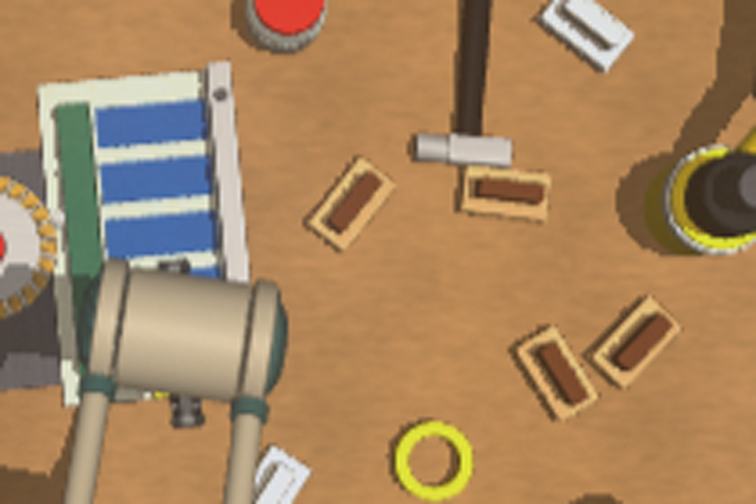

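Four moulds are still on the bench. One was knocked next to its neighbour at (558,375), but there is enough clearance. I'll continue, detecting afresh before each pick.

Run:
```python
from h import *
for i in (2,3):
    f=free();print(len(f))
    r=min(f,key=lambda r:np.linalg.norm(r[0][:2]-np.array([.604,-.144] if i==2 else [.44,-.36])))
    print(np.round(r[0],3),round(r[1],2))
    zg,w=pick(*r)
    if w<.012: print("missed");break
    place(i,zg)
    print(env.get_obs()["width"])
p=[.35,.15,.3];env.move_pose(p,best(p,TH))
for q in ribs(cam("top")): print(np.round(C(q[0]),4),round(q[1]-TH-np.pi/2,3))
crop(cam("top"),230,140,440,280,3.6,"pics/m2.png")
```

```text
4
[ 0.604 -0.144  0.05 ] 2.48
gripped t29.5 C [ 0.0127 -0.1219  0.0404] F [-0.6  0.2  5.4] w0.0165 gf59.9
lifted t30.8 C [ 0.0113 -0.1213  0.1688] F [ 0.3 -0.7 -3.2] w0.0166 gf59.1
over t31.7 C [-0.0514  0.0475  0.1701] F [ 0.8  0.3 -2.7] w0.0168 gf59.1
low hit True t33.0 C [-0.0519  0.0481  0.0523] F [-0.6  0.5  4.8] w0.0168 gf59.9
0.0358109664915145
3
[ 0.453 -0.335  0.05 ] 0.59
gripped t37.0 C [-0.1592 -0.295   0.0402] F [0.2 0.5 6.3] w0.0166 gf60.7
lifted t38.3 C [-0.1602 -0.2938  0.1689] F [-0.1 -0.4 -1.1] w0.0165 gf60.0
over t39.7 C [-1.00e-04  4.69e-02  1.70e-01] F [-1.  -0.6 -1.2] w0.0168 gf60.0
low hit True t41.0 C [0.0001 0.048  0.0522] F [-0.8 -0.5  4.1] w0.0168 gf60.7
0.03565876193213513
[ 0.0092 -0.2637  0.05  ] -0.185
[-0.0008  0.0473  0.062 ] -0.008
[-0.0522  0.0473  0.062 ] 0.004
[-0.1386 -0.369   0.05  ] 0.715
[-0.1034  0.0473  0.062 ] 0.007
```

View pics/m2.png

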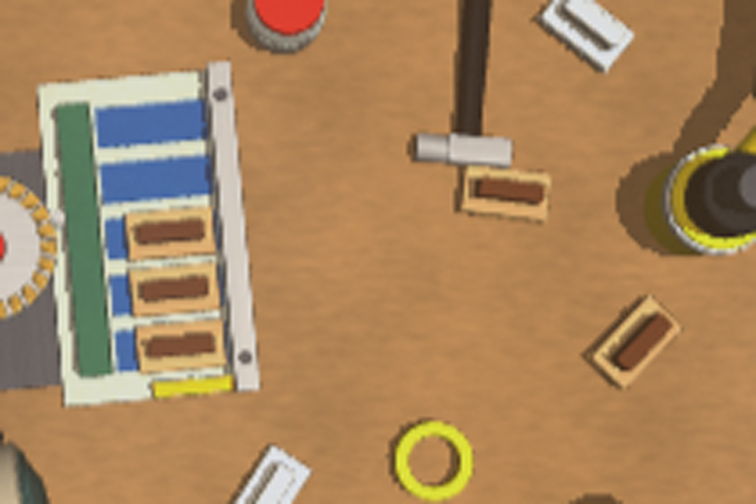

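Three moulds sit evenly on strips 1-3, within 1 mm of target. Next come the last two, using a narrow opening for the one beside the hammer.

Run:
```python
from h import *
for i in (4,5):
    f=free();print(len(f))
    r=max(f,key=lambda r:-r[0][1]) if i==4 else f[0]
    print(np.round(r[0],3),round(r[1],2))
    zg,w=pick(*r,op=.036 if i==4 else .028)
    if w<.012: print("missed");break
    place(i,zg)
p=[.35,.15,.3];env.move_pose(p,best(p,TH))
for q in ribs(cam("top")): print(np.round(C(q[0]),4),round(q[1]-TH-np.pi/2,3))
crop(cam("top"),170,140,400,280,3.4,"pics/m3.png")
```

```text
2
[ 0.483 -0.408  0.05 ] 2.39
gripped t47.0 C [-0.1377 -0.3702  0.0404] F [-0.7 -0.5  5.2] w0.0170 gf59.4
lifted t48.2 C [-0.1386 -0.369   0.1688] F [ 1.   0.5 -2.1] w0.0166 gf58.6
over t49.9 C [0.052  0.0472 0.17  ] F [ 0.6 -0.1 -2.1] w0.0168 gf58.6
low hit True t51.1 C [0.0522 0.048  0.0523] F [0.7 0.4 4.3] w0.0166 gf59.3
1
[ 0.617 -0.287  0.05 ] 1.49
gripped t55.0 C [ 0.01   -0.2649  0.0406] F [ 0.2 -0.2  3.3] w0.0167 gf59.4
lifted t56.2 C [ 0.0086 -0.264   0.1688] F [ 0.7 -0.8 -1.4] w0.0166 gf58.7
over t57.5 C [0.104  0.0466 0.17  ] F [ 0.2 -1.1 -1.5] w0.0169 gf58.7
low hit True t58.7 C [0.1043 0.0481 0.0525] F [0.5 0.9 3.4] w0.0169 gf59.3
[0.1024 0.0483 0.062 ] -0.015
[0.0508 0.0474 0.062 ] 0.001
[-0.0008  0.0467  0.062 ] -0.021
[-0.0524  0.0464  0.062 ] -0.0
[-0.1034  0.0473  0.062 ] 0.007
```

View pics/m3.png

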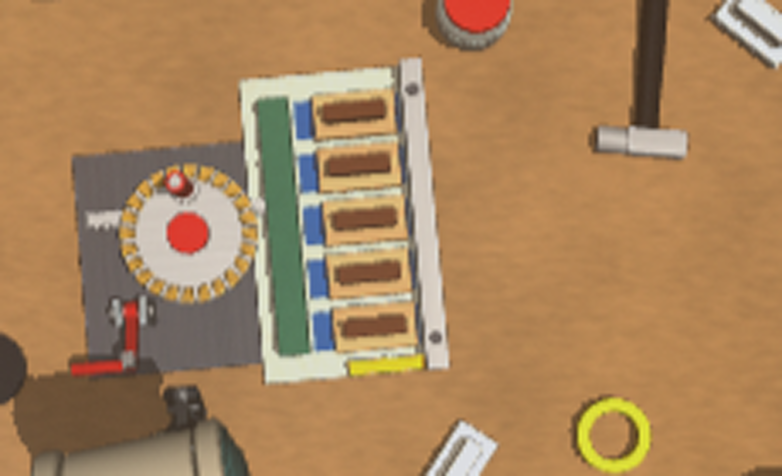

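All five moulds are in one even row and the jaw is still open. Next I'll bring the pawl back down.

Run:
```python
from h import *
fingers.set_gripper(.04)
q=W(-.1177,PY,.21);env.move_pose(q,best(q,TH))
print(env.move_l(W(-.1177,PY,.1083),speed=.12,guard=8))
fingers.set_gripper(0); o=st("grip")
if o["width"]>.006:
  dz=-.004
  for f in list(np.arange(2.2,.3,-.24))+[.25]:
    env.move_l(W(HX+.064*np.cos(f),PY,.070+.064*np.sin(f)+dz),speed=.08)
    o=st("%.2f"%f)
    if np.linalg.norm(o["force"])>35: print("high");break
  fingers.set_gripper(.045);env.wait(.3)
  p=C(env.get_obs()["tool_pos"]);env.move_l(W(p[0],p[1],.21),speed=.2)
  q=[.3,.3,.3];env.move_pose(q,best(q,TH))
  crop(cam("top"),170,140,310,248,5.5,"pics/q1.png")
  c=cam("scene");crop(c,230,110,370,215,5.5,"pics/q2.png")
```

```text
False
grip t63.6 C [-0.1189  0.3103  0.1091] F [-3.5  0.6  5.5] w0.0099 gf58.6
2.20 t63.9 C [-0.1119  0.3102  0.1172] F [-8.7  1.4  3.4] w0.0097 gf58.7
1.96 t64.3 C [-0.0997  0.3104  0.1268] F [-15.    0.8  18.9] w0.0096 gf58.8
1.72 t64.6 C [-0.0801  0.3105  0.1321] F [-8.1 -0.4 17.1] w0.0098 gf61.3
1.48 t65.0 C [-0.0632  0.3104  0.1314] F [-4.3  0.5 10.7] w0.0098 gf62.8
1.24 t65.3 C [-0.048   0.3103  0.1267] F [-0.9  1.4  3. ] w0.0097 gf64.4
1.00 t65.6 C [-0.0344  0.3102  0.1187] F [-0.2  2.2 -4. ] w0.0096 gf66.1
0.76 t66.0 C [-0.0239  0.3099  0.1094] F [-4.7  0.6  0.9] w0.0097 gf67.9
0.52 t66.3 C [-0.0147  0.3098  0.0965] F [-3.7  0.7 -8.9] w0.0097 gf70.1
0.25 t66.7 C [-0.0084  0.3102  0.082 ] F [-5.8  1.6 -1.2] w0.0094 gf72.5
```

View pics/q1.png

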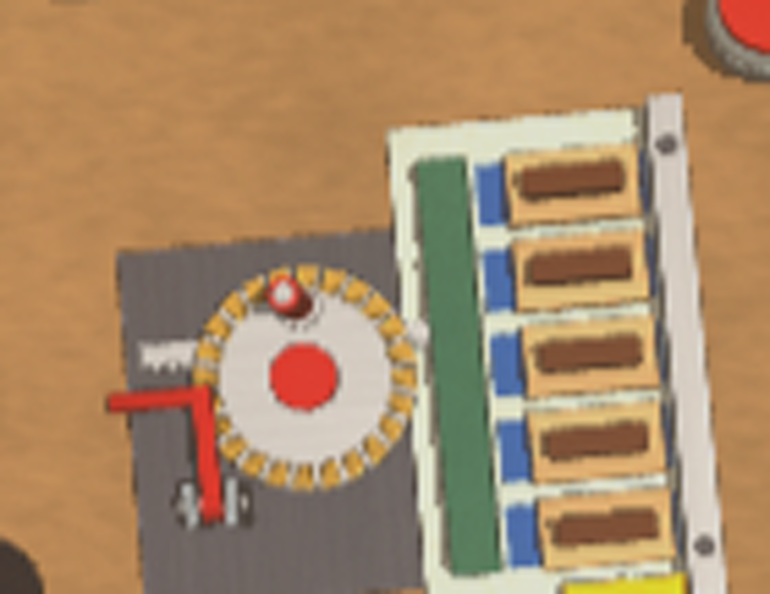

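View pics/q2.png

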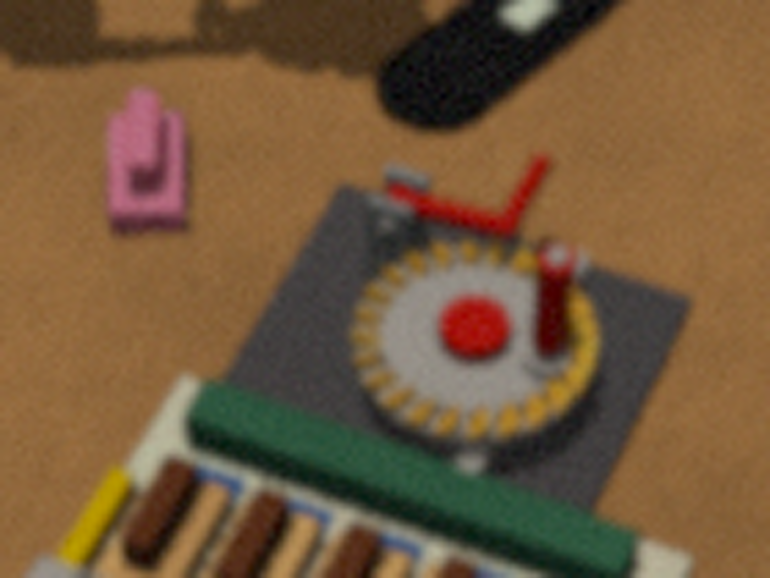

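The pawl is down among the teeth and the handle is at the +x side, at about (285,290) in q1.png. I'll wind clockwise until it resists.

Run:
```python
from h import *
fingers.set_gripper(.04)
a=.02
q=hpos(a,.21);env.move_pose(q,best(q,TH))
print(env.move_l(hpos(a),speed=.12,guard=8))
fingers.set_gripper(0); st("grip")
a=wind(a,a-1.3,lim=30,step=.1,rep=2)
a=wind(a,.02-2.0,lim=22,step=.04,rep=1)
st()
t=cam("top")
F=t["frame"].astype(int);m=(F[...,1]>F[...,0]+20)&(F[...,1]>F[...,2]+10)
for s_,ce,l in comps(m[:350,:330],60): print(s_,C(ray(t,ce,.046)))
for q in ribs(t): print(np.round(C(q[0]),4),round(q[1]-TH-np.pi/2,3))
```

```text
False
grip t72.0 C [0.0428 0.2168 0.1193] F [-0.5  1.6  5.7] w0.0183 gf58.5
a-0.08 meas6.206 tan1.4 rad-0.8 w0.019 t72.3
a-0.28 meas6.001 tan-0.3 rad-1.0 w0.018 t72.8
a-0.48 meas5.805 tan-0.0 rad-1.7 w0.018 t73.3
a-0.68 meas5.608 tan1.1 rad-1.0 w0.018 t73.8
a-0.88 meas5.418 tan0.7 rad-1.9 w0.018 t74.3
a-1.08 meas5.211 tan-0.1 rad-2.1 w0.018 t74.8
a-1.28 meas5.020 tan0.9 rad-4.2 w0.018 t75.3
a-1.32 meas4.995 tan1.0 rad-2.6 w0.019 t75.5
a-1.36 meas4.962 tan1.5 rad-3.5 w0.018 t75.8
a-1.40 meas4.939 tan3.5 rad-2.7 w0.018 t76.0
a-1.44 meas4.905 tan3.7 rad-3.9 w0.018 t76.3
a-1.47 meas4.868 tan4.0 rad-3.7 w0.018 t76.5
a-1.51 meas4.823 tan2.9 rad-3.5 w0.018 t76.8
a-1.55 meas4.778 tan2.1 rad-3.2 w0.019 t77.0
a-1.59 meas4.738 tan2.4 rad-4.0 w0.019 t77.3
a-1.63 meas4.700 tan2.6 rad-4.6 w0.018 t77.5
a-1.67 meas4.674 tan3.3 rad-4.0 w0.019 t77.8
a-1.71 meas4.638 tan3.9 rad-4.3 w0.019 t78.0
a-1.75 meas4.624 tan5.3 rad-3.8 w0.019 t78.3
a-1.79 meas4.620 tan9.7 rad-4.3 w0.018 t78.5
a-1.82 meas4.616 tan11.6 rad-4.2 w0.019 t78.8
a-1.86 meas4.612 tan13.6 rad-4.5 w0.018 t79.0
a-1.90 meas4.607 tan16.6 rad-4.2 w0.018 t79.3
a-1.94 meas4.604 tan19.6 rad-4.8 w0.018 t79.5
a-1.98 meas4.600 tan21.8 rad-5.7 w0.018 t79.8
 t79.8 C [-0.0046  0.1753  0.1194] F [ 22.3  -3.4 -10.8] w0.0184 gf59.2
[255 168  15  76 637] [5.53328269e-05 9.54497542e-02 4.60000000e-02]
[0.1026 0.0412 0.062 ] -0.006
[0.0511 0.0405 0.062 ] 0.011
[-0.0008  0.041   0.062 ] 0.005
[-0.0525  0.0399  0.062 ] 0.012
[-0.1036  0.0414  0.062 ] 0.007
```

The jaw has moved 29.9 mm and stalled firmly against the row. I'll release and check.

Run:
```python
from h import *
env.move_l(hpos(-1.70),speed=.05);st()
fingers.set_gripper(.04)
p=C(env.get_obs()["tool_pos"]);env.move_l(W(p[0],p[1],.22),speed=.2)
q=[.3,.3,.3];env.move_pose(q,best(q,TH));env.wait(1)
t=cam("top");F=t["frame"].astype(int);m=(F[...,1]>F[...,0]+20)&(F[...,1]>F[...,2]+10)
for s_,ce,l in comps(m[:350,:330],60): print(s_,C(ray(t,ce,.046)))
for q in ribs(t): print(np.round(C(q[0]),4),round(q[1]-TH-np.pi/2,3))
crop(t,170,120,410,300,3.3,"pics/z1.png")
```

```text
t80.2 C [-0.0028  0.1749  0.1193] F [2.6 3.1 5.5] w0.0187 gf60.7
[255 168  15  76 633] [0.00074012 0.0956424  0.046     ]
[0.1025 0.0416 0.062 ] 0.004
[0.051  0.0403 0.062 ] 0.005
[-0.0006  0.0411  0.062 ] 0.003
[-0.0524  0.0399  0.062 ] 0.011
[-0.1036  0.0414  0.062 ] 0.007
```

View pics/z1.png

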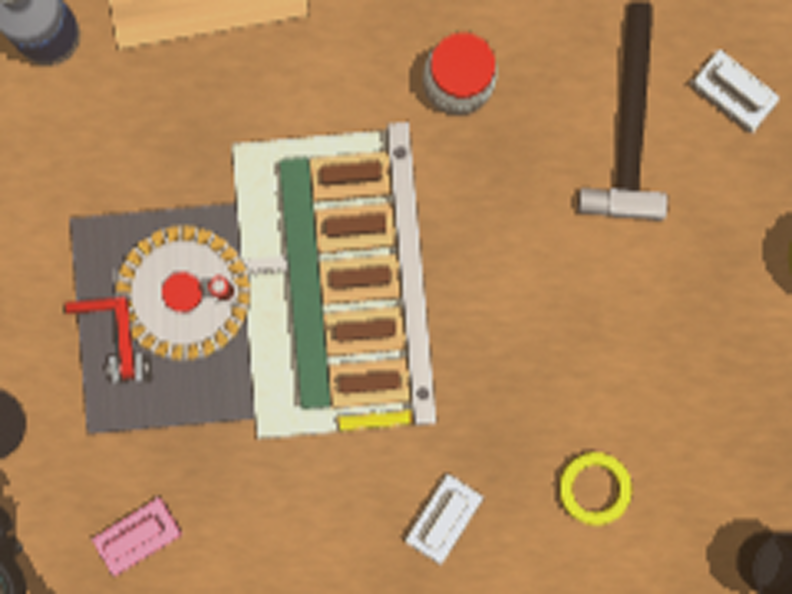

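The five moulds are snug between jaw and fence, the pawl is down at (120,320), and the bystanders haven't moved. Handing in.

```bash
python3 -c "
from h import *
print(env.finish_job())"
```

```text
the job is handed in; nothing more can be done
None
```

The job is handed in: all five moulds are in an even row on strips 1–5, the pawl is back down on the teeth, and the jaw holds the row snug against the fence, about 30 mm closed by camera, after about 80 s of robot time.

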